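Walk the long cup stand onto the drip mat

ROBOT

A 6-joint arm with a two-finger parallel gripper is mounted at the origin on a cart in front of the work surface, level with it; the furniture and walls round the work are solid. World frame = base frame: x ahead of the robot, y to its left, z up, the work surface at z = 0. Lengths are in m, angles in degrees, forces in N, time in s.
With the tool pointing down it reaches from about 0.375 to 0.9 m from the base axis. Payload 3.1 kg.
Tool frame: the origin (TCP) lies at the very end of the fingers, on their centre line; the grasp point (between the pads) lies 19 mm behind it; z points along the fingers, y is the line along which they close (so a half turn about z gives the same grasp; the last joint's range is limited). The gripper opens to 87 mm and grips with 3 to 60 N. Pads are 19 mm wide; open, the fingers measure 117 mm over their backs; the gripper's body (75 mm by 190 mm) begins 51 mm behind the grasp point.
Start: joints at [-84.712, 30.224, 82.088, -0, 67.689, -10.227], TCP at [0.167, -0.602, 0.223] pointing down, gripper open.
Joint ranges: [-176.69, 176.69], [-43.24, 126.21], [12.49, 139.97], [-82, 262], [0, 151.66], [-163.58, 163.58]. Speed limits (degrees/s): [159.86, 159.86, 180, 180, 180, 180].

INTERFACE

Orientations are given as a 3x3 rotation matrix whose columns are the frame's x, y, z axes.
In Python, from rig import bot, imaging gives the robot as it stands.
- The arm moves only by the tool drive_tool, never from a script. Its argument "deltas" is text: rows parted by semicolons, each of 5 numbers parted by spaces: the finger opening in mm, from 0 to 87, then the shift along the world's x, y, z in mm, then the turn about the world's z in rad. In form: jaw dx dy dz twist; .... A call has 1 to 12 rows; each row is the pose to reach, as a shift and turn from the pose commanded when the call began; what a row does not reach only later rows make up. A row lasts 1/10 s, in which the tool goes at most 50 mm and 8.59 degrees, less where a joint would pass 70% of its speed; a pose out of reach is approached as far as the arm can. A call with a gripper value outside its range is refused whole. The fingers move at their own pace and stop on an object; the grip force is fixed at half the most. Time passes only in rows, so rows that repeat a pose let the fingers close. It gives the time, the measured TCP pose, the force, the opening and the grip force at its end, in the units of the state.
- bot.read_state(): the state, without advancing time (a new reading comes with each control period).
- imaging.capture(name): name is "scene" or "top"; returns the picture (400x640x3 uint8, red, green, blue); there is no depth.
- imaging.camera_model(name): a dict with "fx", "fy", "cx", "cy" (pixels), "dist" ([k1, k2, p1, p2, k3] as OpenCV has them; the pictures are not rectified), "T" (4x4, takes a point from camera to world coordinates). Camera axes: x right, y down, z forward; pixel columns grow to the right and rows downward; lengths in m; the calibration is good to about 2 mm. A picture is of the moment at which its call begins. camera_model takes no time and is no camera call.
- bot.hand_in(): hands the job in; it is judged then, once.
The state is a dict: "time_s": time; "joint_positions": joint angles; "qvel": joint speeds; "tau": joint torques, N m; "position": TCP position; "tcp_rot": TCP orientation; "force": force on the tool from outside, world axes, zero at the start; "moment": the same for the moment, N m; "opening": opening from 0.0 (shut) to 1.0 (fully open); "grasp_force": force on a finger pad.
Only numpy, scipy, OpenCV 4.12 (cv2) and the standard library are available. Lean on these libraries where they do the work, as an engineer would, in place of code of your own. Each camera call takes 0.05 s, during which the arm holds its last target. There are 200 camera calls.

TASK

Walk the long wooden cup stand onto the long dark drip mat, one end at a time: swing one end round onto the mat while the other end stays standing where it is, then swing the other end round to join it. Finish with both of its feet wholly on the mat, lengthwise; keep the stand's feet down on the surface all the way (do not lift it) and keep the cup standing on it.

Things in the scene. Friction and masses are not known exactly. Their poses are not given: they have to be found in the camera images.
- stand: Long cup stand: loose wooden board 300x64 mm, its top 30 mm above the worktop, 0.55-0.85 kg, resting only on 2 round rubber feet 250 mm apart, so dragging one end in an arc turns it about the other foot. Upright round knob, 26 mm wide, from 30 to 71 mm height, above each foot: pinch it to drag. Origin: centre of underside; y along the board. A shorter stand (170 mm, no cup) is a bystander.
- stand_left (a point): Underside centre of the long stand's 30 mm wide left foot (as the robot sees it at the start), 125 mm from the stand's middle in its +y, straight below the left knob's axis. Axes as the stand's.
- stand_right (a point): Underside centre of the long stand's 30 mm wide right foot, 125 mm from its middle in -y and 250 mm from the left foot, straight below the right knob's axis. Axes as the stand's.
- drip_mat: Long dark ribbed rubber drip mat, 460x90 mm, only 1 mm thick and fixed to the worktop, beyond the long stand (farther from the robot) and roughly parallel to it; feet slide onto it without a step. Origin at the centre of its underside; y along its length (to the left), x across it (away from the robot).
- cup: Cream espresso cup, 62 mm wide, 90 mm with handle, 53 mm high, loose on the middle of the long stand, handle roughly along the board. Origin at the underside, mid outline: bowl axis 15 mm from it in +y, handle reaching 45 mm in -y; z up.

How it is judged:
By the outcome, as a careful person would: the job done as asked, in the order asked, and still so for the second after the job is handed in, with the robot touching nothing.
It also fails if it takes over 56 s, if anything falls off the work surface, if the arm or the gripper's body presses on something with over 40 N, if the wrist force passes 120 N, or if a joint passes its speed limit or range.

## Working session

There is one attempt and no reset: what is moved stays moved. The work goes in short steps, Python scripts to look and compute and a tool call to move; the robot and the scene stay as the last step left them, time stands still between calls to the robot, and variables do not carry over. Pictures are saved under pics/ and viewed, at most 10 in all, crops included, and the job is handed in when it is done.

Besides the shell and the picture viewer there is one more tool, called as a command line: name --argument value ..., lists and objects as JSON in quotes. drive_tool: Moves the arm, as the interface text tells. Its arguments: {"type":"object","properties":{"deltas":{"type":"string"}},"required":["deltas"]}

```bash
mkdir -p pics; cat > h.py <<'E'
import numpy as np, cv2
from rig import bot, imaging
def snap(n,f):
    im=imaging.capture(n); cv2.imwrite(f'pics/{f}.png',im[:,:,::-1]); return im
def w(n,uv,z):
    m=imaging.camera_model(n); K=np.array([[m['fx'],0,m['cx']],[0,m['fy'],m['cy']],[0,0,1.]])
    p=cv2.undistortPoints(np.array(uv,float).reshape(-1,1,2),K,np.array(m['dist'],float)).reshape(-1,2)
    T=np.array(m['T']); d=np.c_[p,np.ones(len(p))]@T[:3,:3].T; o=T[:3,3]
    return o+d*((np.broadcast_to(z,len(p))-o[2])/d[:,2])[:,None]
E
python3 - <<'E'
from h import *
snap('scene','s0'); snap('top','t0')
for n in('scene','top'): print(np.round(imaging.camera_model(n)['T'],3))
s=bot.read_state(); print(s['time_s'],s['position'],s['tcp_rot'])
E
```

```text
[[-0.745 -0.479  0.464  0.153]
 [-0.667  0.524 -0.529  0.539]
 [ 0.01  -0.704 -0.71   0.666]
 [ 0.     0.     0.     1.   ]]
[[-0.006 -0.992  0.122  0.451]
 [-1.     0.006  0.001  0.113]
 [-0.002 -0.122 -0.992  0.891]
 [ 0.     0.     0.     1.   ]]
0.1 [ 0.16713383 -0.60154945  0.22166187] [[ 9.63562293e-01  2.67483972e-01 -1.78966846e-04]
 [ 2.67483799e-01 -9.63560356e-01  1.96435139e-03]
 [ 3.52987153e-04 -1.94064566e-03 -9.99998055e-01]]
```

View pics/t0.png

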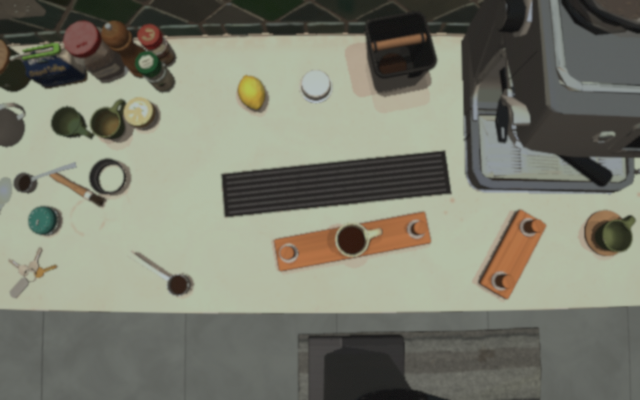

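View pics/s0.png

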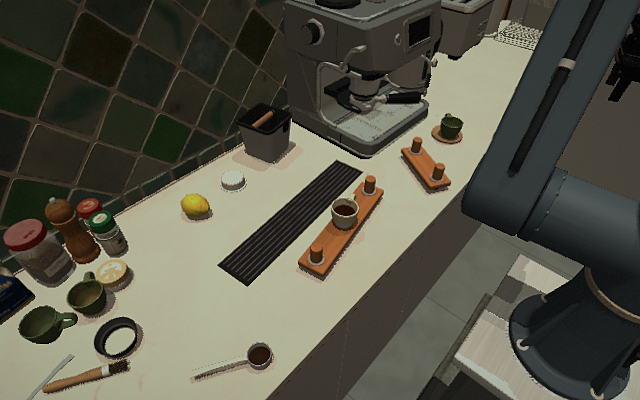

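```bash
python3 - <<'E'
from h import *
im=cv2.imread('pics/t0.png')[140:290,210:460]
cv2.imwrite('pics/c0.png',cv2.resize(im,None,fx=3.2,fy=3.2,interpolation=cv2.INTER_CUBIC))
print(w('top',[(222,174),(445,152),(450,193),(226,216)],.001).round(3))
print(w('top',[(274,240),(425,213),(431,241),(278,270)],.03).round(3))
print(w('top',[(288,252),(415,229)],.071).round(3))
E
```

```text
[[ 0.626  0.32   0.001]
 [ 0.669 -0.135  0.001]
 [ 0.584 -0.142  0.001]
 [ 0.54   0.31   0.001]]
[[ 0.49   0.21   0.03 ]
 [ 0.54  -0.083  0.03 ]
 [ 0.486 -0.093  0.03 ]
 [ 0.433  0.202  0.03 ]]
[[ 0.466  0.179  0.071]
 [ 0.507 -0.054  0.071]]
```

View pics/c0.png

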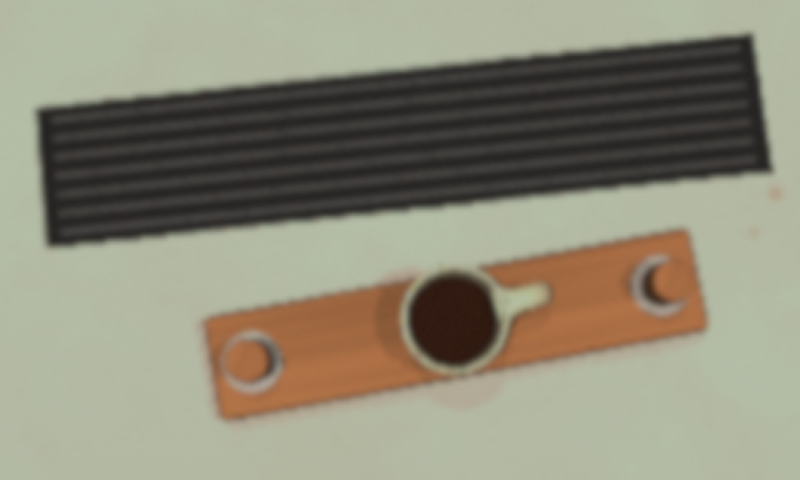

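The pictures show the long stand with its knob tops at about (287,253) and (420,228), the mat beyond it, and clear space around both. Next I work out the feet positions and the arcs.

```bash
cat > plan.py <<'E'
from h import *
f=lambda P:[(210+(x+.5)/3.2-.5,140+(y+.5)/3.2-.5) for x,y in P]
def arc(piv,mov,goal_across,mc,mx,my,n=24):
    a=(piv-mc)@mx; b=(piv-mc)@my; s=np.sign((mov-piv)@my)
    g=mc+goal_across*mx+(b+s*np.sqrt(.0625-(goal_across-a)**2))*my
    t0=np.arctan2(*(mov-piv)[::-1]); t1=np.arctan2(*(g-piv)[::-1]); d=(t1-t0+np.pi)%(2*np.pi)-np.pi
    print('goal',g.round(4),'turn',d,'pivot acr/along',a,b)
    u=mov-piv
    for k in range(1,n+1):
        q=d*k/n; c,s_=np.cos(q),np.sin(q); m=piv+[c*u[0]-s_*u[1],s_*u[0]+c*u[1]]-mov
        print(k,(m*1000).round(1),round(q,3))
    return g
def mat(uv):
    M=w('top',uv,.001)[:,:2]; mc=M.mean(0); my=(M[0]+M[3]-M[1]-M[2]); my/=np.linalg.norm(my); return mc,np.array([my[1],-my[0]]),my
MAT=f([(38,109),(752,36),(771,171),(49,245)])
E
python3 - <<'E'
from plan import *
mc,mx,my=mat(MAT); print('mat',mc,my)
B=w('top',f([(204,319),(688,229),(707,330),(222,419)]),.03)[:,:2]; c=B.mean(0); u=B[0]+B[3]-B[1]-B[2]; print(np.linalg.norm(u)/2); u/=np.linalg.norm(u)
L,R=c+.125*u,c-.125*u; print('board',c,u,'L',L,'R',R)
print('knobs',w('top',f([(246,361),(672,283)]),.071),'base',w('top',f([(252,361),(660,285)]),.03))
arc(L,R,0,mc,mx,my)
E
```

```text
mat [0.60512229 0.08864908] [-0.09690464  0.99529367]
0.29678092191721994
board [0.48751762 0.05903514] [-0.17400376  0.98474499] L [0.46576715 0.18212826] R [ 0.50926809 -0.06405799]
knobs [[ 0.46555724  0.18191837  0.071     ]
 [ 0.5083788  -0.06269984  0.071     ]] base [[ 0.46626498  0.18177151  0.03      ]
 [ 0.51009632 -0.06414103  0.03      ]]
goal [ 0.6155 -0.0181] turn 0.46733229625586326 pivot acr/along -0.12964072502688068 0.10654339317522023
1 [4.8 0.9] 0.019
2 [9.6 1.9] 0.039
3 [14.3  3. ] 0.058
4 [19.   4.1] 0.078
5 [23.7  5.4] 0.097
6 [28.4  6.7] 0.117
7 [33.   8.2] 0.136
8 [37.7  9.7] 0.156
9 [42.3 11.4] 0.175
10 [46.8 13.1] 0.195
11 [51.3 14.9] 0.214
12 [55.8 16.8] 0.234
13 [60.3 18.7] 0.253
14 [64.7 20.8] 0.273
15 [69. 23.] 0.292
16 [73.4 25.2] 0.312
17 [77.7 27.5] 0.331
18 [81.9 29.9] 0.35
19 [86.1 32.4] 0.37
20 [90.2 35. ] 0.389
21 [94.3 37.6] 0.409
22 [98.3 40.3] 0.428
23 [102.3  43.1] 0.448
24 [106.2  46. ] 0.467
```

drive_tool --deltas "87 45 30 0 0.1; 87 80 65 0 0.2; 87 110 105 0 0.32; 87 135 145 0 0.44; 87 160 188 0 0.56; 87 185 230 0 0.68; 87 210 272 0 0.8; 87 235 315 0 0.92; 87 260 358 0 1.04; 87 282 400 0 1.16; 87 302 440 0 1.28; 87 320 480 0 1.39"

```text
time_s: 1.3
position: [0.4878, -0.1203, 0.2224]
tcp_rot: [[-0.095, 0.995, -0.0], [0.995, 0.095, 0.0], [0.0, -0.0, -1.0]]
force: [-0.1, -0.7, -0.5]
opening: 1.005
grasp_force: 0.0
```

```bash
python3 - <<'E'
from h import *
s=bot.read_state(); print(s['time_s'],s['position'],np.degrees(np.arctan2(s['tcp_rot'][1][1],s['tcp_rot'][0][1])),s['joint_positions'])
E
```

```text
1.3 [ 0.48781268 -0.12026017  0.22236838] 5.443968460302822 [-2.66130139e+01  2.08382733e+01  9.94149131e+01  5.90603721e-04
  5.97534098e+01 -3.20572797e+01]
```

drive_tool --deltas "87 10 28 0 0.04; 87 21 57 0 0.08; 87 21 57 -30 0.08; 87 21 57 -65 0.08; 87 21 57 -100 0.08; 87 21 57 -130 0.08; 87 21 57 -155 0.08; 87 21 57 -172 0.08; 87 21 57 -182 0.08; 87 21 57 -186 0.08; 87 21 57 -186 0.08; 87 21 57 -186 0.08"

```text
time_s: 2.5
position: [0.5088, -0.0654, 0.0372]
tcp_rot: [[-0.169, 0.986, 0.001], [0.986, 0.169, -0.0], [-0.001, 0.001, -1.0]]
force: [-1.4, 0.7, 0.1]
opening: 1.0
grasp_force: 0.0
```

```bash
python3 - <<'E'
from h import *
im=snap('scene','s1')[130:300,200:440]; cv2.imwrite('pics/c1.png',cv2.resize(im,None,fx=3,fy=3,interpolation=cv2.INTER_CUBIC)[:,:,::-1])
E
```

```text
(no output)
```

View pics/c1.png

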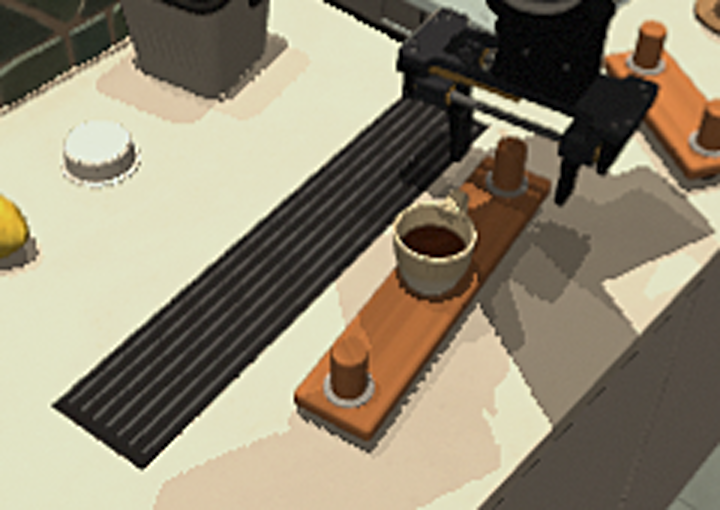

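The right knob, at about (510,165) in the crop, stands between the open fingers, so I close on it.

drive_tool --deltas "60 0 1 0 0; 45 0 1 0 0; 36 0 1 0 0; 32 0 1 0 0; 29 0 1 0 0; 27 0 1 0 0; 25 0 1 0 0; 20 0 1 0 0; 20 0 1 0 0; 20 0 1 0 0; 20 0 1 0 0"

```text
time_s: 3.65
position: [0.5094, -0.0643, 0.0367]
tcp_rot: [[-0.169, 0.986, 0.002], [0.986, 0.169, -0.0], [-0.001, 0.002, -1.0]]
force: [3.4, 1.8, 0.1]
opening: 0.291
grasp_force: 29.9
```

drive_tool --deltas "20 2.4 0.4 0 0.01; 20 6 1.1 0 0.024; 20 10.5 2 0 0.042; 20 15 3.1 0 0.061; 20 19.5 4.2 0 0.08; 20 24 5.5 0 0.098; 20 28.5 6.8 0 0.117; 20 33 8.2 0 0.136; 20 37.5 9.7 0 0.155; 20 42 11.3 0 0.174; 20 46 12.9 0 0.191; 20 49 14 0 0.204"

```text
time_s: 4.85
position: [0.5508, -0.05, 0.0365]
tcp_rot: [[-0.367, 0.93, -0.014], [0.93, 0.367, 0.001], [0.006, -0.013, -1.0]]
force: [-8.7, -3.9, 11.2]
opening: 0.286
grasp_force: 29.9
```

```bash
python3 - <<'E'
from h import *
im=snap('top','t1')[140:290,210:460]; cv2.imwrite('pics/c2.png',cv2.resize(im,None,fx=3.2,fy=3.2,interpolation=cv2.INTER_CUBIC)[:,:,::-1])
E
```

```text
(no output)
```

View pics/c2.png

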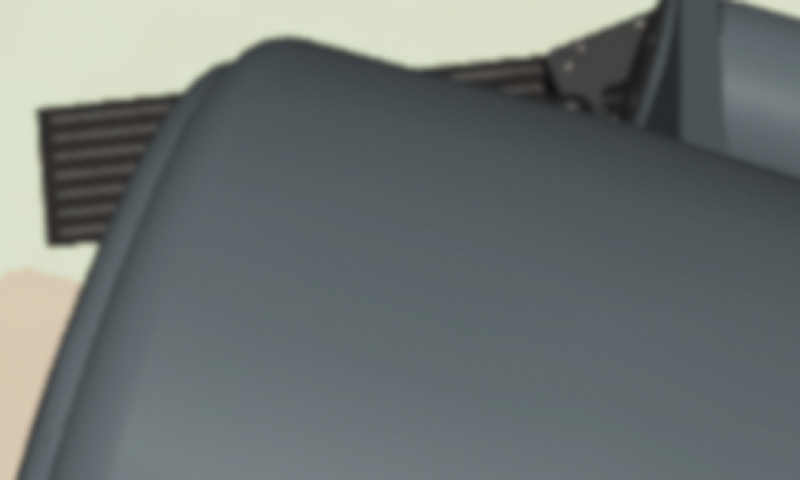

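drive_tool --deltas "20 4 1.7 0 0.018; 20 8.5 3.6 0 0.038; 20 13 5.7 0 0.059; 20 17.5 7.9 0 0.079; 20 22 10.3 0 0.099; 20 26.5 12.8 0 0.119; 20 31 15.4 0 0.14; 20 35.5 18.1 0 0.16; 20 39.5 20.7 0 0.18; 20 43.5 23.3 0 0.199; 20 47 25.7 0 0.216; 20 50 27.7 0 0.23"

```text
time_s: 6.1
position: [0.6016, -0.0236, 0.0366]
tcp_rot: [[-0.571, 0.821, -0.013], [0.821, 0.571, -0.001], [0.006, -0.011, -1.0]]
force: [-9.0, -6.2, 9.9]
opening: 0.291
grasp_force: 29.9
```

```bash
python3 - <<'E'
from h import *
im=snap('scene','s2')[130:300,200:440]; cv2.imwrite('pics/c3.png',cv2.resize(im,None,fx=3,fy=3,interpolation=cv2.INTER_CUBIC)[:,:,::-1])
E
```

```text
(no output)
```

View pics/c3.png

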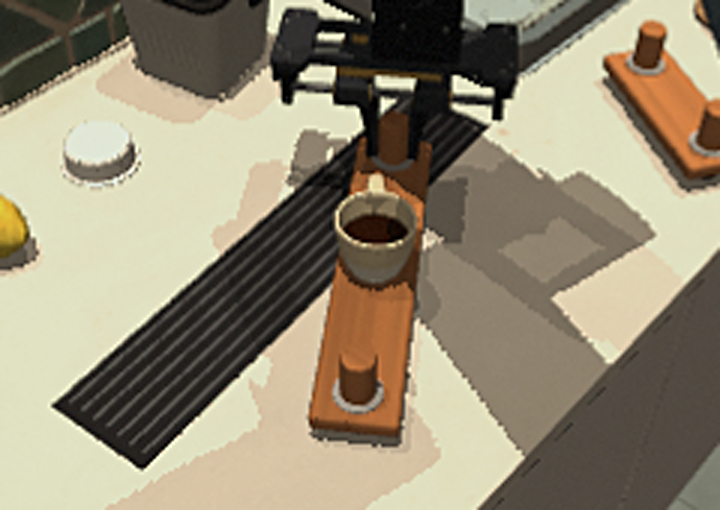

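```bash
python3 - <<'E'
from h import *
g=lambda P:[(200+(x+.5)/3-.5,130+(y+.5)/3-.5) for x,y in P]
print('top before/after',w('scene',g([(350,343),(358,353)]),.071).round(4))
print('base before/after',w('scene',g([(349,387),(359,394)]),.031).round(4))
s=bot.read_state(); R=s['tcp_rot'];print(s['position'],np.arctan2(R[1][1],R[0][1]),s['force'])
E
```

```text
top before/after [[0.4709 0.1788 0.071 ]
 [0.4611 0.1816 0.071 ]]
base before/after [[0.4664 0.1844 0.031 ]
 [0.4572 0.1842 0.031 ]]
[ 0.60221198 -0.02322724  0.03655575] 0.6075987060737403 [-7.95059454 -5.09518436  9.29889016]
```

drive_tool --deltas "20 2 1.2 0 0; 20 4 2.4 0 0; 20 6 3.6 0 0; 20 8 4.5 0 0; 20 9 5 0 0; 20 9 5 0 0; 20 9 5 0 0"

```text
time_s: 6.85
position: [0.6082, -0.0193, 0.0366]
tcp_rot: [[-0.572, 0.82, -0.018], [0.82, 0.572, -0.003], [0.008, -0.016, -1.0]]
force: [-12.1, -7.6, 12.6]
opening: 0.292
grasp_force: 30.0
```

```bash
python3 - <<'E'
from h import *
im=snap('scene','s3')[130:300,200:440]; cv2.imwrite('pics/c4.png',cv2.resize(im,None,fx=3,fy=3,interpolation=cv2.INTER_CUBIC)[:,:,::-1])
E
```

```text
(no output)
```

View pics/c4.png

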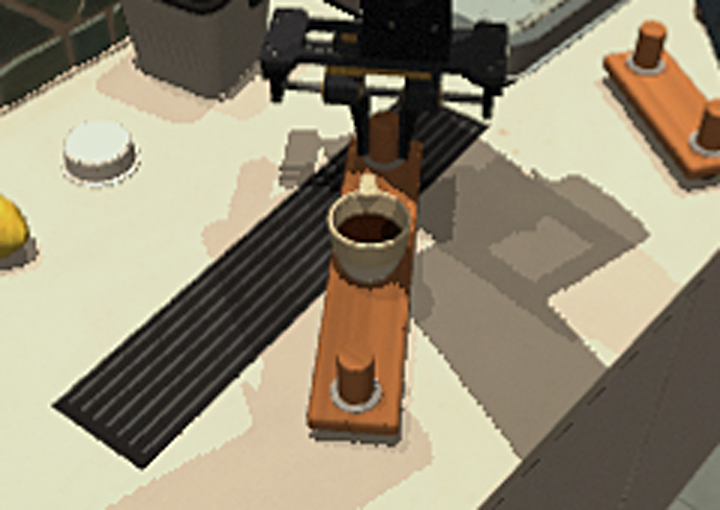

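```bash
python3 - <<'E'
from h import *
g=lambda P:[(200+(x+.5)/3-.5,130+(y+.5)/3-.5) for x,y in P]
t=w('scene',g([(350,343),(355.5,351)]),.071);b=w('scene',g([(349,387),(357,391.5)]),.031)
print(t[1]-t[0],b[1]-b[0])
s=bot.read_state(); R=s['tcp_rot'];print(s['position'],np.arctan2(R[1][1],R[0][1]))
E
```

```text
[-0.00736307  0.00263604  0.        ] [-0.00672777 -0.00087208  0.        ]
[ 0.60824179 -0.01928059  0.03664962] 0.6096562098419765
```

drive_tool --deltas "20 -2 -1 0 0; 20 -4 -2.5 0 0; 20 -6 -4 0 0; 20 -6 -4 0 0; 50 -6 -4 0 0; 87 -6 -4 0 0; 87 -6 -4 0 0; 87 -6 -4 0 0; 87 -6 -4 15 0; 87 -6 -4 45 0; 87 -6 -4 80 0; 87 -6 -4 110 0"

```text
time_s: 8.1
position: [0.6106, -0.0217, 0.1491]
tcp_rot: [[-0.568, 0.823, 0.001], [0.823, 0.568, -0.0], [-0.001, 0.001, -1.0]]
force: [1.0, 0.3, 0.7]
opening: 0.932
grasp_force: 0.0
```

drive_tool --deltas "87 -25 34 0 0; 87 -55 74 0 0; 87 -85 115 0 0; 87 -115 155 0 0; 87 -138 187 0 0; 87 -151 205 0 0; 87 -151 205 -20 0; 87 -151 205 -50 0; 87 -151 205 -80 0; 87 -151 205 -102 0; 87 -151 205 -112 0; 87 -151 205 -112 0"

```text
time_s: 9.3
position: [0.4589, 0.1834, 0.0341]
tcp_rot: [[-0.568, 0.823, -0.002], [0.823, 0.568, -0.0], [0.001, -0.001, -1.0]]
force: [0.1, -0.5, 0.1]
opening: 1.001
grasp_force: 0.0
```

```bash
python3 - <<'E'
from h import *
im=snap('scene','s4')[130:300,200:440]; cv2.imwrite('pics/c5.png',cv2.resize(im,None,fx=3,fy=3,interpolation=cv2.INTER_CUBIC)[:,:,::-1])
E
```

```text
(no output)
```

View pics/c5.png

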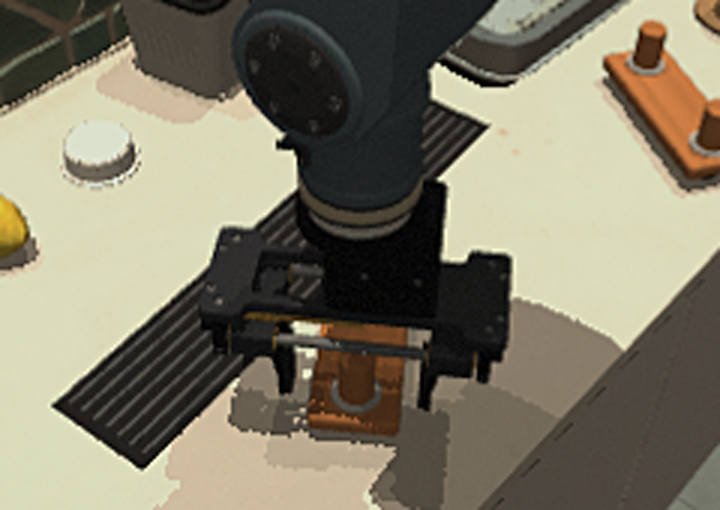

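The left knob, at about (356,390) in the crop, is centred between the fingers, so I raise slightly and close.

drive_tool --deltas "60 0 0 3.5 0; 45 0 0 3.5 0; 36 0 0 3.5 0; 32 0 0 3.5 0; 29 0 0 3.5 0; 27 0 0 3.5 0; 25 0 0 3.5 0; 20 0 0 3.5 0; 20 0 0 3.5 0; 20 0 0 3.5 0; 20 0 0 3.5 0"

```text
time_s: 10.45
position: [0.4588, 0.1833, 0.0379]
tcp_rot: [[-0.568, 0.823, -0.001], [0.823, 0.568, -0.0], [0.0, -0.001, -1.0]]
force: [-0.7, -1.8, -0.1]
opening: 0.289
grasp_force: 30.0
```

```bash
python3 - <<'E'
from plan import *
mc,mx,my=mat(MAT); s=bot.read_state(); L=np.array(s['position'][:2]); print(s['position'],s['force'])
R=np.array([.6082,-.0193]); d=L-R; print(np.linalg.norm(d)); L=R+.25*d/np.linalg.norm(d)
arc(R,L,0.0,mc,mx,my)
E
```

```text
[0.45883999 0.18334099 0.03794818] [-0.65944447 -1.79183305 -0.13218663]
0.25173752537915495
goal [0.5913 0.2301] turn -0.5677101003368441 pivot acr/along -0.0073975449544176645 -0.10773928265278519
1 [4.8 3.5] -0.024
2 [9.7 6.8] -0.047
3 [14.6 10. ] -0.071
4 [19.7 13.1] -0.095
5 [24.8 16.1] -0.118
6 [30. 19.] -0.142
7 [35.2 21.7] -0.166
8 [40.5 24.3] -0.189
9 [45.9 26.8] -0.213
10 [51.3 29.2] -0.237
11 [56.8 31.4] -0.26
12 [62.3 33.5] -0.284
13 [67.9 35.5] -0.308
14 [73.5 37.3] -0.331
15 [79.2 39. ] -0.355
16 [84.9 40.6] -0.378
17 [90.6 42. ] -0.402
18 [96.4 43.3] -0.426
19 [102.2  44.5] -0.449
20 [108.   45.5] -0.473
21 [113.8  46.4] -0.497
22 [119.7  47.1] -0.52
23 [125.6  47.7] -0.544
24 [131.5  48.2] -0.568
```

drive_tool --deltas "20 2.4 1.7 0 0; 20 5.8 4.1 0 -0.008; 20 9.7 6.8 0 -0.02; 20 14.6 10 0 -0.042; 20 19.7 13.1 0 -0.065; 20 24.8 16.1 0 -0.088; 20 30 19 0 -0.112; 20 35.2 21.7 0 -0.136; 20 40.5 24.3 0 -0.159; 20 45.9 26.8 0 -0.183; 20 51.3 29.2 0 -0.207; 20 56.8 31.4 0 -0.23"

```text
time_s: 11.65
position: [0.5057, 0.2129, 0.0381]
tcp_rot: [[-0.367, 0.93, -0.022], [0.93, 0.367, -0.005], [0.003, -0.022, -1.0]]
force: [-14.2, -4.6, 17.6]
opening: 0.289
grasp_force: 30.1
```

```bash
python3 - <<'E'
from h import *
s=bot.read_state(); R=np.array(s['tcp_rot']); p=np.array(s['position'])
t=np.arctan2(R[1,1],R[0,1])+.003; print(p,t, 'R est', p[:2]+.25*np.array([np.sin(t),-np.cos(t)]))
E
```

```text
[0.50569086 0.21286384 0.03810258] 0.3785009835751598 R est [ 0.59807285 -0.01944106]
```

drive_tool --deltas "20 5.5 2.1 0 -0.016; 20 11 4.1 0 -0.034; 20 16.7 5.9 0 -0.056; 20 22.4 7.6 0 -0.08; 20 28.1 9.2 0 -0.104; 20 33.8 10.6 0 -0.128; 20 39.6 11.9 0 -0.152; 20 45.4 13.1 0 -0.175; 20 51.2 14.1 0 -0.199; 20 57 15 0 -0.223; 20 62.9 15.7 0 -0.247; 20 68.8 16.3 0 -0.27"

```text
time_s: 12.85
position: [0.5753, 0.2308, 0.0382]
tcp_rot: [[-0.103, 0.994, -0.021], [0.995, 0.103, -0.003], [-0.001, -0.021, -1.0]]
force: [-15.0, -0.2, 16.0]
opening: 0.291
grasp_force: 30.1
```

```bash
python3 - <<'E'
from plan import *
s=bot.read_state(); R=np.array(s['tcp_rot']); p=np.array(s['position'])
t=np.arctan2(R[1,1],R[0,1])+.015; r=p[:2]+.25*np.array([np.sin(t),-np.cos(t)]); print(p,t,'R est',r)
mc,mx,my=mat(MAT)
for q in (p[:2],r): print((q-mc)@mx,(q-mc)@my)
im=snap('scene','s5')[130:300,200:440]; cv2.imwrite('pics/c6.png',cv2.resize(im,None,fx=3,fy=3,interpolation=cv2.INTER_CUBIC)[:,:,::-1])
E
```

```text
[0.57526132 0.23075895 0.03816204] 0.11859614697173437 R est [ 0.6048409  -0.01748497]
-0.015949329964729357 0.14433472289098703
-0.01056494745467684 -0.10560728723333253
```

View pics/c6.png

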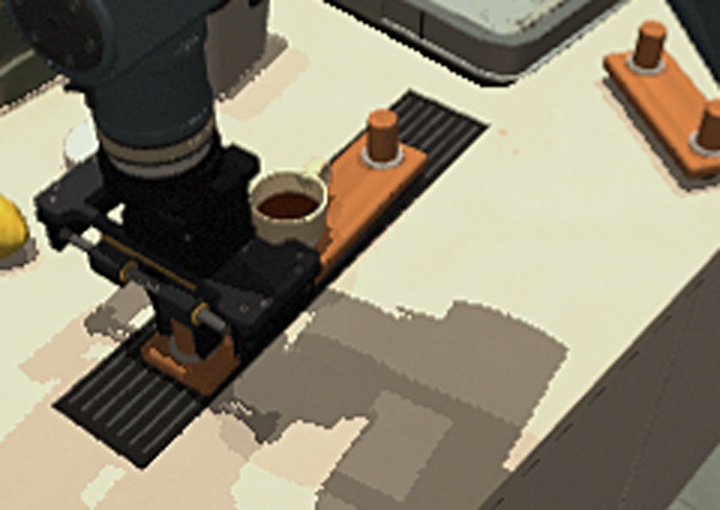

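drive_tool --deltas "20 4 0 0 -0.005; 20 8 0 0 -0.012; 20 11 0 0 -0.02; 20 11 0 0 -0.025; 20 11 0 0 -0.025"

```text
time_s: 13.4
position: [0.5863, 0.2314, 0.0382]
tcp_rot: [[-0.078, 0.997, -0.02], [0.997, 0.078, -0.001], [0.0, -0.02, -1.0]]
force: [-14.1, 1.2, 15.0]
opening: 0.287
grasp_force: 30.1
```

drive_tool --deltas "20 -3 0 0 0; 20 -6 0 0 0; 20 -8 0 0 0; 20 -8 0 0 0; 50 -8 0 0 0; 87 -8 0 0 0; 87 -8 0 0 0; 87 -8 0 0 0; 87 -8 0 15 0; 87 -8 0 45 0; 87 -8 0 80 0; 87 -8 0 110 0"

```text
time_s: 14.6
position: [0.5887, 0.2312, 0.1507]
tcp_rot: [[-0.079, 0.997, 0.003], [0.997, 0.079, 0.0], [0.0, 0.003, -1.0]]
force: [0.7, -0.7, -0.3]
opening: 0.928
grasp_force: 0.0
```

drive_tool --deltas "87 -10 40 20 0; 87 -20 85 40 0; 87 -35 130 50 0; 87 -50 175 50 0; 87 -65 215 50 0; 87 -75 245 50 0; 87 -75 255 50 0; 87 -75 255 50 0"

```text
time_s: 15.4
position: [0.5128, 0.4875, 0.1988]
tcp_rot: [[-0.081, 0.997, 0.002], [0.997, 0.081, 0.001], [0.001, 0.002, -1.0]]
force: [-0.0, -0.1, 0.8]
opening: 1.001
grasp_force: 0.0
```

```bash
python3 - <<'E'
from h import *
im=snap('top','t6')[110:260,210:460]; cv2.imwrite('pics/c7.png',cv2.resize(im,None,fx=3.2,fy=3.2,interpolation=cv2.INTER_CUBIC)[:,:,::-1])
E
```

```text
(no output)
```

View pics/c7.png

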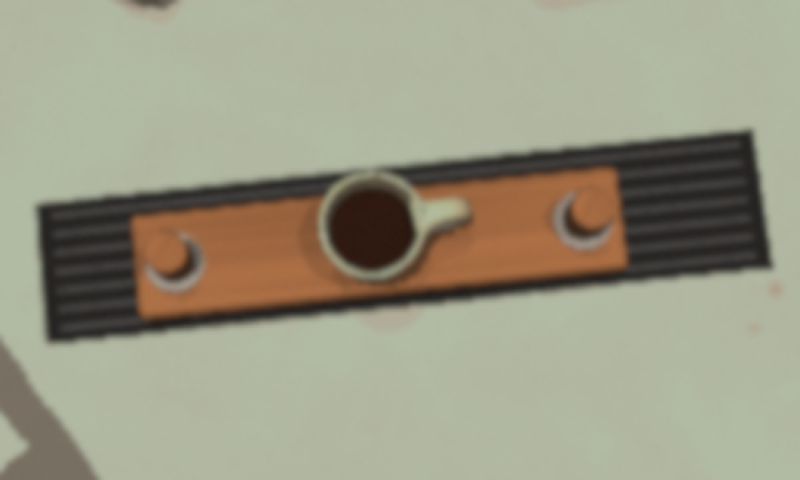

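The stand lies lengthwise within the mat, with its foot rings at about (175,263) and (583,221) in the crop. The cup is still standing on it.

```bash
python3 -c "
from rig import bot
print(bot.hand_in())"
```

```text
the job is handed in; nothing more can be done
None
```

The stand was walked onto the mat right end first, then left, and handed in at about 15 s with both feet on the mat lengthwise and the cup standing; the foot meant to stay put slid roughly 5–10 mm during each swing.

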